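# Charge the hydraulic clamp and shut it in

### The arm

A 6-joint arm with a two-finger parallel gripper is mounted at the origin on a cart in front of the work surface, level with it; the furniture and walls round the work are solid. World frame = base frame: x ahead of the robot, y to its left, z up, the work surface at z = 0. Lengths are in m, angles in degrees, forces in N, time in s.
With the tool pointing down it reaches from about 0.4 to 0.825 m from the base axis. Payload 7 kg.
Tool frame: the origin (TCP) lies midway between the tips of the shut fingers; the grasp point (between the pads) lies 19 mm behind it (ctrl.hold_point_z is the distance from the TCP to the grasp point, in m); z points along the fingers, x is the direction in which the jaws open and shut, and the axes are right-handed (so a half turn about z gives the same grasp; the last joint's range is limited). The gripper opens to 88 mm and grips with 3 to 60 N. Pads are 19 mm wide; open, the fingers measure 130 mm over their backs; the gripper's body (78 mm by 193 mm) begins 47 mm behind the grasp point.
Start: joints at [93.684, 20.546, 0.682, 0, -70.136, -16.507], TCP at [0.15, 0.658, 0.227] pointing down, gripper open.
Joint ranges: [-176.03, 176.03], [-82.01, 121.73], [-58.28, 71.71], [-173.87, 95.51], [-174.79, -0.11], [-173.66, 173.66]. Speed limits (degrees/s): [136.94, 136.94, 172.46, 180, 180, 180].

### API

Orientations are given as [roll, pitch, yaw] about the fixed x, y, z axes, in that order (R = Rz(yaw) Ry(pitch) Rx(roll)).
In Python, from plant import ctrl gives the robot as it stands.
- The arm moves only by the tool apply_moves, never from a script. Its argument "motion" is a list of rows, each a list of 2 entries, a list of its own where there are three numbers: the shift along the world's x, y, z in cm, then the turn about the world's z in degrees. In form: [[[tx, ty, tz], roll], ...]. A call has 1 to 10 rows; each row is the pose to reach, as a shift and turn from the pose commanded when the call began; what a row does not reach only later rows make up. A row lasts 1/10 s, in which the tool goes at most 50 mm and 8.59 degrees, less where a joint would pass 70% of its speed; a pose out of reach is approached as far as the arm can. A call with a gripper value outside its range is refused whole. "hand" is the finger opening in cm, from 0 to 8.76, set as the call begins (left out, the last holds). The fingers move at their own pace and stop on an object; the grip force is fixed at half the most. Time passes only in rows, so rows that repeat a pose let the fingers close. It gives the time, the measured TCP pose, the force and the opening at its end, in the units of the state.
- ctrl.get_obs(): the state, without advancing time (a new reading comes with each control period).
- ctrl.snapshot(name): name is "scene" or "top" or "wrist"; returns (picture, depth): 384x512x3 uint8, blue, green, red; 384x512 float32, m along the optical axis (not along the pixel's ray), 0 where there is no reading.
- ctrl.camera_model(name): a dict with "fx", "fy", "cx", "cy" (pixels), "cam_to_world" (4x4, takes a point from camera to world coordinates); the wrist camera has in their place "tool_from_camera" (4x4, takes a point from camera to tool coordinates, whose origin is the TCP and whose axes are the tool frame's). Camera axes: x right, y down, z forward; pixel columns grow to the right and rows downward; lengths in m; the calibration is good to about 2 mm. A picture is of the moment at which its call begins: read the wrist's pose just before it. camera_model takes no time and is no camera call.
- ctrl.close_job(): hands the job in, once; it reports no verdict.
The state is a dict: "clock": time; "joint_pos": joint angles; "qvel": joint speeds; "tau": joint torques, N m; "tool_pos": TCP position; "orientation": TCP orientation; "force": force on the tool from outside, world axes, zero at the start; "moment": the same for the moment, N m; "opening": finger opening in m.
Only numpy, scipy, OpenCV 4.12 (cv2) and the standard library are available. Lean on these libraries where they do the work, as an engineer would, in place of code of your own. Each camera call takes 0.05 s, during which the arm holds its last target.

### The job

Charge the small hydraulic clamp that holds the gear: press the black palm plunger of the hand pump all the way down and let it spring fully back, stroke after stroke, until the red indicator pin stands fully out with its green band showing. Only then push the yellow valve lever round until it stands square across the pipe, so that the pressure is shut in. Nothing has to be gripped; do not touch the pin, and leave the loose parts round the unit where they are.

Things in the scene. Friction and masses are not known exactly. Their poses are not given: they have to be found in the camera images.
- pump_unit: Fixed unit on a dark plate 140 (its x) by 290 (its y) by 14 mm; origin under the plate's middle, on the bench; at yaw 0 its y points to the robot's left. From +y to -y: green pump block with plunger, brass valve on a pipe along y, aluminium manifold with indicator pin, clamp arm on a steel gear. Heights over the bench: pump cover 66, filler cap 76, pin collar 63, clamp arm 92 mm.
- plunger_top (a point): Centre of the top of the black palm button, 42 mm across and nearly flat; it moves with the plunger. At rest it is 134 mm above the bench, in the unit's frame at x = +10 mm, y = +110 mm.
- plunger (a joint): Travel of the plunger in m: 0 up (rest), 0.020 down on its stop. Its spring pushes up with 4 N at the top, 10 N at the bottom (about 2 N more while it lifts the pin). A stroke past about 0.016 and back up to 0 raises the pin about 5 mm (the first may give less); shorter strokes do not add up. Once the pin is fully out, more strokes do nothing.
- pin_collar (a point): Centre of the brass collar's upper face, 63 mm above the bench, out of which the pin rises.
- valve_lever (a joint): Angle of the yellow lever in rad about the upright axis at valve_pivot, anticlockwise from above: 0 to 0.12 at the start, along the pipe, pointing to the unit's +y (open); 1.571 square across the pipe, pointing to the unit's -x, at its stop (shut). Friction holds it where it is left; about 2 N at the grip turns it.
- lever_grip (a point): Centre of the lever's yellow grip, 48 mm from the pivot, 83 mm above the bench; moves with the lever. The grip is 16 mm wide, 14 mm high, from 24 to 68 mm out. To shut the valve push its +x side (away from the robot at yaw 0) towards the unit's -x and follow it round. On that side all is free down to 55 mm above the bench.
- valve_pivot (a point): Point on the lever's upright axis at the height of the lever, in the unit's frame at x = +25 mm, y = 0, 83 mm above the bench.
- indicator_pin (a joint): How far the indicator pin has risen in m: 0 is flush with its brass collar; 0.0235 or more is fully out (about 0.025 after a good last stroke, 0.021 at most the stroke before). It starts 0 to 0.010 out, so three to five full strokes are needed. Only pumping raises it; friction holds it.
- pin_tip (a point): Centre of the flat top of the upright indicator pin, 13 mm across, in the unit's frame at x = +30, y = -62 mm. Its upper 21 mm are red; the green band below them comes out of the collar only with the last stroke. Not to be touched.
- speed_sensor: Loose black sensor with an orange ring, 22x84x20 mm, lying on the bench in front of the right-hand end of the unit; origin under its middle. Leave alone.
- marker: Loose white and blue marker pen, 15x134x15 mm, lying on the bench in front of the unit; origin under its middle. Leave alone.
- bolt: Loose bolt, 20 mm across its head, standing 37 mm high on the unit's plate in front of the pipe, so its top is 51 mm above the bench; origin under its head. Leave alone.

How it is judged (in metres and radians):
On the way, in this order (a step that is already met when the one before it is completed fails the run):
1. the plunger is pressed down while the valve is open (value of joint plunger above 0.014 m and value of joint valve_lever below 0.4 rad), for 0.05 s.
2. pumping has raised the pin past 18 mm, valve open (value of joint indicator_pin above 0.018 m and value of joint valve_lever below 0.4 rad), for 0.1 s.
3. the pin is fully out, valve still open (value of joint indicator_pin above 0.0235 m and value of joint valve_lever below 0.4 rad), for 0.1 s.
At the end, for the whole second after the job is handed in: The pin is at least 23.5 mm out (green band showing), the valve lever is at least 1.37 rad round (within about 11 degrees of square across the pipe) and the plunger is back up within 3 mm (value of joint indicator_pin above 0.0235 m and value of joint valve_lever above 1.37 rad and value of joint plunger below 0.003 m); the robot touches nothing.
It fails at once if the robot touches the indicator pin (contact force between any of the fingers, the arm and indicator_pin above 0.5 N).
It fails at once if a loose part is pushed more than 15 mm away or lifted (distance of any of speed_sensor, marker, bolt from where it was at the start of the episode above 0.015 m).
It also fails if it takes over 56 s, if anything falls off the work surface, if the arm or the gripper's body presses on something with over 40 N, if the wrist force passes 120 N, or if a joint passes its speed limit or range.

## Working session

There is one attempt and no reset: what is moved stays moved. The work goes in short steps, Python scripts to look and compute and a tool call to move; the robot and the scene stay as the last step left them, time stands still between calls to the robot, and variables do not carry over. Pictures are saved under pics/ and viewed, and the job is handed in when it is done.

Besides the shell and the picture viewer there is one more tool, called after "Emit:" by a JSON object that holds its "api" and its "payload". apply_moves: Moves the arm, as the interface text tells. Its arguments: {"type":"object","properties":{"motion":{"type":"array"},"hand":{"type":"number"}},"required":["motion"]}

```bash
mkdir -p pics; cat > h.py <<'E'
import numpy as np, cv2
from plant import ctrl
def cam(name,fn):
    o=ctrl.get_obs(); p,d=ctrl.snapshot(name); cv2.imwrite('pics/'+fn+'.png',p); np.savez('pics/'+fn+'.npz',p=p,d=d); return o,p,d
def unproj(name,u,v,d,T=None):
    m=ctrl.camera_model(name); T=m['cam_to_world'] if T is None else T
    c=np.array([(u-m['cx'])/m['fx']*d,(v-m['cy'])/m['fy']*d,d,1]); return (T@c)[:3]
def onplane(name,u,v,z):
    m=ctrl.camera_model(name); T=np.array(m['cam_to_world'])
    r=T[:3,:3]@np.array([(u-m['cx'])/m['fx'],(v-m['cy'])/m['fy'],1]); return T[:3,3]+r*(z-T[2,3])/r[2]
E
python3 - <<'E'
from h import *
print(ctrl.get_obs())
for n in('top','scene'):
    cam(n,n+'0'); print(ctrl.camera_model(n))
E
```

```text
{'clock': 0.0, 'joint_pos': array([ 9.36848658e+01,  2.05919380e+01,  6.34613046e-01, -1.93430070e-02,
       -7.01373371e+01, -1.65065597e+01]), 'qvel': array([ 0.00463754, -0.06996033, -0.01855688, -0.05341217,  0.01884535,
       -0.08927495]), 'tau': array([-2.75808407e-04, -5.82708907e+01,  2.93055117e+01,  6.99730933e+00,
        6.87092674e-03, -1.55447933e-04]), 'tool_pos': array([0.14972101, 0.65768355, 0.22562585]), 'orientation': array([-1.79990536e+02, -9.59275391e-02, -1.02828289e+02]), 'force': array([ 0.37179348, -0.56595461, -0.79079875]), 'moment': array([-0.01595254,  0.02213373,  0.03468112]), 'opening': 0.08769538819803586}
{'fx': 447.53132817826025, 'fy': 447.53132817826025, 'cx': 257.8806236370418, 'cy': 196.72173191192195, 'cam_to_world': array([[ 2.20281415e-02, -9.97774342e-01,  6.29374620e-02,
         4.05493618e-01],
       [-9.99757304e-01, -2.20037876e-02,  1.08013021e-03,
        -5.61617558e-02],
       [ 3.07136339e-04, -6.29459806e-02, -9.98016888e-01,
         9.53603018e-01],
       [ 0.00000000e+00,  0.00000000e+00,  0.00000000e+00,
         1.00000000e+00]])}
{'fx': 364.50337636053484, 'fy': 364.50337636053484, 'cx': 254.17808497103678, 'cy': 193.54863786746694, 'cam_to_world': array([[ 0.68153945, -0.43561228,  0.58800163, -0.04209141],
       [-0.7317754 , -0.40894776,  0.54522151, -0.50753587],
       [ 0.00295676, -0.8018751 , -0.59748438,  0.62049209],
       [ 0.        ,  0.        ,  0.        ,  1.        ]])}
```

View pics/top0.png

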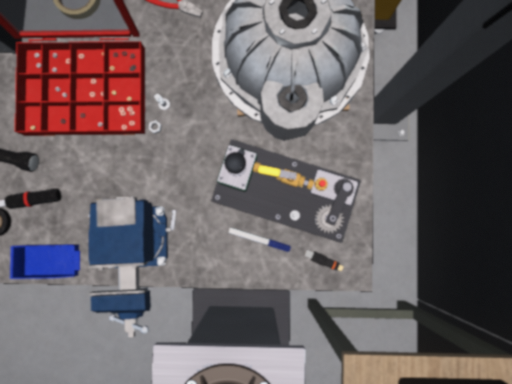

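View pics/scene0.png

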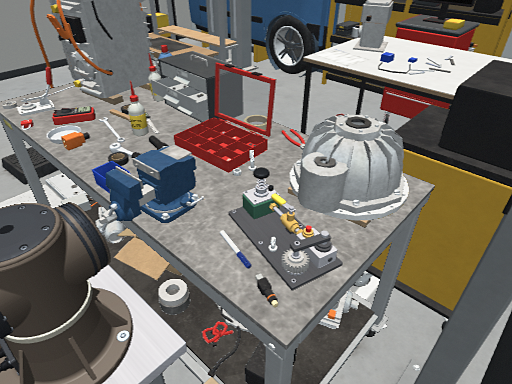

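```bash
python3 - <<'E'
from h import *
z=np.load('pics/top0.npz');p,d=z['p'],z['d']
cv2.imwrite('pics/top0z.png',cv2.resize(p[90:290,190:390],None,fx=3,fy=3,interpolation=cv2.INTER_CUBIC))
def pt(u,v):
    return np.round(unproj('top',u,v,d[v,u]),4)
for n,(u,v) in dict(plunger=(235,161),lever=(268,171),pin=(322,183),sens=(324,260),mark=(260,240),bench=(180,180),bolt=(295,215),hous=(290,100),hous2=(290,130),housR=(262,60)).items(): print(n,pt(u,v))
# black button by depth
m=ctrl.camera_model('top');T=np.array(m['cam_to_world'])
v,u=np.mgrid[0:384,0:512]
P=np.stack([(u-m['cx'])/m['fx']*d,(v-m['cy'])/m['fy']*d,d],-1)@T[:3,:3].T+T[:3,3]
s=(P[...,2]>.122)&(P[...,2]<.145)&(u>215)&(u<255)&(v>140)&(v<185)
ys,xs=np.where(s);print('button px',xs.mean(),ys.mean(),len(xs),np.median(P[s],0),np.ptp(xs),np.ptp(ys))
print('plane134',onplane('top',xs.mean(),ys.mean(),.134))
h=cv2.cvtColor(p,cv2.COLOR_BGR2HSV)
y=(cv2.inRange(h,(24,150,120),(34,255,255))>0)&(u>240)&(u<300)&(v>150)&(v<195)
ys,xs=np.where(y);print('yellow',xs.mean(),ys.mean(),len(xs),xs.min(),xs.max(),onplane('top',xs.mean(),ys.mean(),.09))
r=((cv2.inRange(h,(0,150,120),(8,255,255))>0))&(u>300)&(u<340)&(v>170)&(v<200)
ys,xs=np.where(r);print('red',xs.mean(),ys.mean(),len(xs),np.median(P[r],0),onplane('top',xs.mean(),ys.mean(),.066))
s=(P[...,2]>.008)&(P[...,2]<.02)&(u>200)&(u<365)&(v>135)&(v<245)
s=cv2.morphologyEx(s.astype(np.uint8),cv2.MORPH_OPEN,np.ones((3,3)))
a=(P[...,2]>.008)&(u>205)&(u<365)&(v>133)&(v<245)&(P[...,0]<.66)
c,_=cv2.findContours(s,cv2.RETR_EXTERNAL,cv2.CHAIN_APPROX_NONE)
pts=np.vstack([x for x in c if cv2.contourArea(x)>100])[:,0,:]
w=np.array([onplane('top',a,b,.014)[:2] for a,b in pts]).astype(np.float32)
print(cv2.minAreaRect(w))
# high points grid
for zz in(.1,.15,.2,.25,.3,.4,.5):
    k=(P[...,2]>zz)&(P[...,1]<.3)&(P[...,1]>-.45)&(P[...,0]<1.0)&(P[...,0]>.3)
    if k.sum(): print(zz,k.sum(),P[k].min(0),P[k].max(0))
E
```

```text
plunger [ 0.5223 -0.0116  0.1337]
lever [ 0.5107 -0.0738  0.0878]
pin [ 0.4911 -0.1814  0.072 ]
sens [ 0.3358 -0.1955  0.0165]
mark [ 0.3742 -0.0616  0.0147]
bench [0.4977 0.1122 0.0007]
bolt [ 0.4272 -0.1309  0.0497]
hous [ 0.6413 -0.1116  0.1251]
hous2 [ 0.584  -0.1126  0.1263]
housR [ 0.7015 -0.0573  0.1661]
button px 234.43307086614172 162.25984251968504 381 [ 0.52025972 -0.01013232  0.13243118] 21 21
plane134 [ 0.51988348 -0.01064648  0.134     ]
yellow 267.3466666666667 170.62666666666667 75 258 278 [ 0.51109033 -0.0724755   0.09      ]
red 321.9 183.03333333333333 30 [ 0.49091862 -0.18127314  0.07301842] [ 0.49158251 -0.18204402  0.066     ]
((0.4556066393852234, -0.10540857911109924), (0.2889835238456726, 0.19063769280910492), 73.59034729003906)
0.1 20017 [ 0.32008801 -0.24876608  0.10013594] [0.83973588 0.299991   0.95360302]
0.15 11849 [ 0.32422407 -0.23766808  0.15000166] [0.82342865 0.29980704 0.95360302]
0.2 2946 [ 0.40549362 -0.17323084  0.20002494] [ 0.79631778 -0.05616176  0.95360302]
0.25 757 [ 0.40549362 -0.05616176  0.95360302] [ 0.40549362 -0.05616176  0.95360302]
0.3 757 [ 0.40549362 -0.05616176  0.95360302] [ 0.40549362 -0.05616176  0.95360302]
0.4 757 [ 0.40549362 -0.05616176  0.95360302] [ 0.40549362 -0.05616176  0.95360302]
0.5 757 [ 0.40549362 -0.05616176  0.95360302] [ 0.40549362 -0.05616176  0.95360302]
```

View pics/top0z.png

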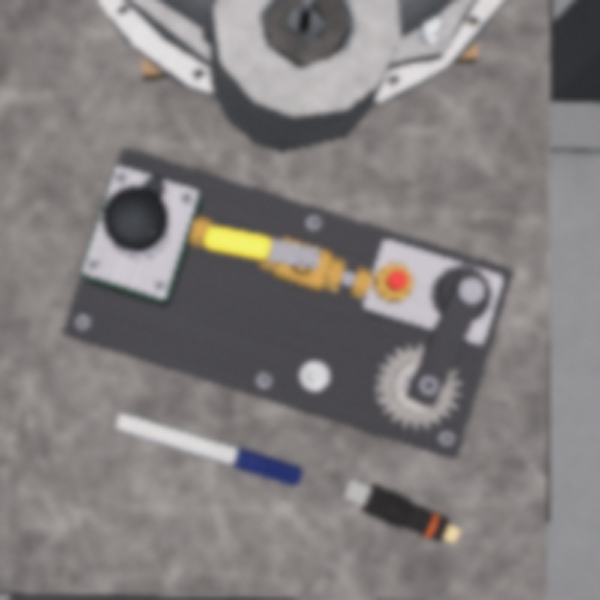

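Emit:
{"api": "apply_moves", "payload": {"motion": [[[2,-2,2],-8],[[5,-5,4],-16],[[8,-8,6],-24],[[11,-11,6],-32],[[14,-14,6],-40],[[17,-17,6],-48],[[20,-20,6],-56],[[23,-23,6],-64],[[25,-26,6],-72],[[27,-29,6],-80]], "hand": 0}}

```text
clock: 1.1
tool_pos: [0.4205, 0.3665, 0.2862]
orientation: [-180.0, -0.0, 176.8]
force: [0.4, 0.7, 0.2]
opening: 0.0133
```

Emit:
{"api": "apply_moves", "payload": {"motion": [[[1,-4,0],-8],[[2,-8,0],-16],[[3,-12,0],-24],[[4,-16,0],-32],[[5,-20,0],-40],[[6,-24,0],-48],[[7,-28,0],-56],[[8,-32,0],-64],[[9,-35,-2],-72],[[10,-37.8,-4],-80]]}}

```text
clock: 2.1
tool_pos: [0.5201, -0.0114, 0.2464]
orientation: [179.9, -0.0, 96.8]
force: [0.7, 1.2, 0.1]
opening: 0.0004
```

Emit:
{"api": "apply_moves", "payload": {"motion": [[[0,0,-2],-8],[[0,0,-4],-15.5],[[0,0,-5],-15.5],[[0,0,-5],-15.5]]}}

```text
clock: 2.5
tool_pos: [0.5189, -0.0101, 0.1952]
orientation: [-179.8, 0.1, 81.9]
force: [-0.2, 0.4, 0.1]
opening: 0.0005
```

```bash
python3 - <<'E'
from h import *
o=ctrl.get_obs(); print(o)
cam('scene','s1');cam('wrist','w1');cam('top','t1')
for n in('s1','t1'):
    p=cv2.imread(f'pics/{n}.png'); a=p[150:290,200:370] if n=='s1' else p[110:270,190:390]
    cv2.imwrite(f'pics/{n}z.png',cv2.resize(a,None,fx=4,fy=4,interpolation=cv2.INTER_CUBIC)[:600,:800])
print(ctrl.camera_model('wrist'))
E
```

```text
{'clock': 2.5, 'joint_pos': array([ 2.05653761e+01,  7.31228046e+00, -2.13290942e+01, -1.66874020e-02,
       -6.15244331e+01, -1.18661387e+02]), 'qvel': array([ 0.42663663, -1.26631544,  2.33157651,  0.62993888, -1.57357587,
        0.08491498]), 'tau': array([ -0.20396449, -37.12352514,  26.65467024,   6.33413941,
         0.28864673,  -0.30092055]), 'tool_pos': array([ 0.51892505, -0.01005833,  0.19520345]), 'orientation': array([-1.79847483e+02,  6.66761488e-02,  8.18961004e+01]), 'force': array([-0.23068565,  0.36273236,  0.10392122]), 'moment': array([ 0.04017511, -0.18125766,  0.06291775]), 'opening': 0.0005089401816738196}
{'fx': 285.68021373419987, 'fy': 285.68021373419987, 'cx': 258.02913831316744, 'cy': 190.38674482471205, 'tool_from_camera': array([[ 9.99999379e-01,  2.41459807e-05, -1.11454567e-03,
         1.03799626e-03],
       [ 2.84068973e-04,  9.61244014e-01,  2.75698866e-01,
        -7.44530936e-02],
       [ 1.07800737e-03, -2.75699011e-01,  9.61243410e-01,
        -1.57289884e-01],
       [ 0.00000000e+00,  0.00000000e+00,  0.00000000e+00,
         1.00000000e+00]])}
```

View pics/s1z.png

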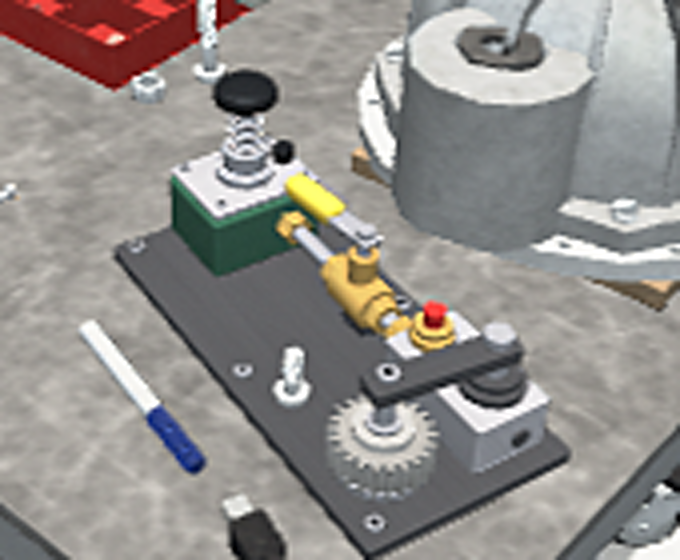

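View pics/w1.png

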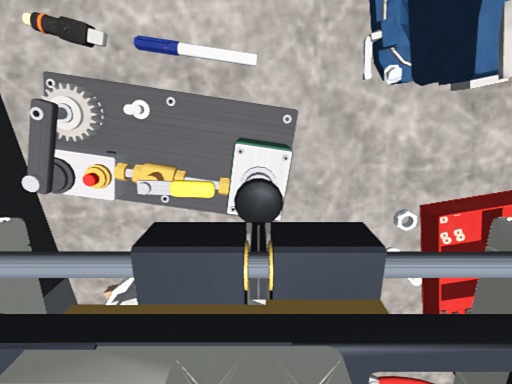

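View pics/s1.png

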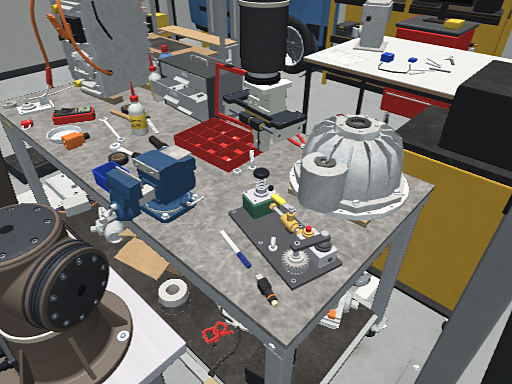

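View pics/t1.png

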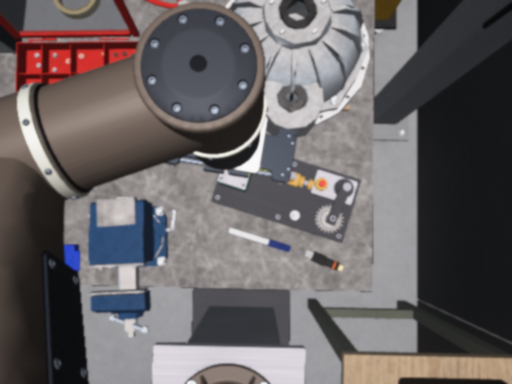

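```bash
python3 - <<'E'
from h import *
m=ctrl.camera_model('scene')
for P in([.5189,-.0101,.1952],[.52,-.0105,.134],[.5189,-.0101,.26]):
    c=np.linalg.inv(m['cam_to_world'])@np.array(P+[1]); print(c[0]/c[2]*m['fx']+m['cx'],c[1]/c[2]*m['fy']+m['cy'],c[2])
p=cv2.imread('pics/s1.png'); cv2.imwrite('pics/s1y.png',cv2.resize(p[70:220,190:350],None,fx=4,fy=4,interpolation=cv2.INTER_CUBIC))
E
```

```text
261.4533692403053 148.0406363950344 0.8551819822397796
261.5036439571947 169.8484639516108 0.8921767395548177
261.8839024560616 122.68489257542088 0.8164649943438383
```

View pics/s1y.png

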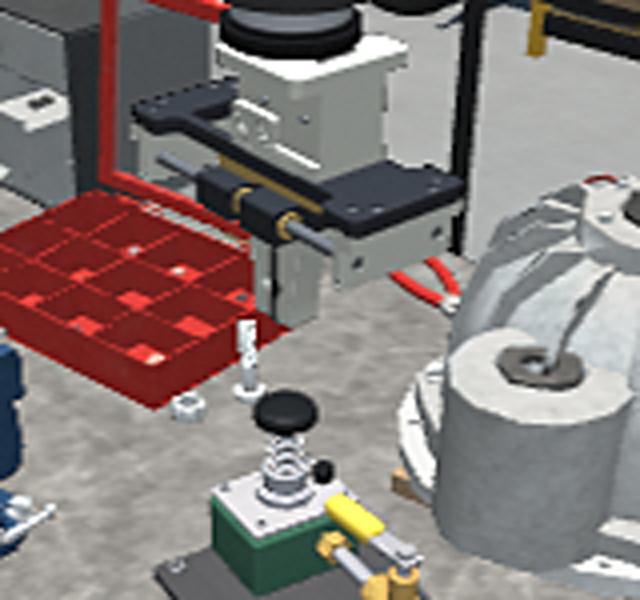

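Emit:
{"api": "apply_moves", "payload": {"motion": [[[0,0,-3],0],[[0,0,-5.5],0],[[0,0,-6.2],0],[[0,0,-7.2],0],[[0,0,-8],0],[[0,0,-8],0],[[0,0,-8],0]]}}

```text
clock: 3.35
tool_pos: [0.5199, -0.0098, 0.1183]
orientation: [180.0, 0.0, 81.8]
force: [-5.7, 0.1, 8.7]
opening: 0.0003
```

Emit:
{"api": "apply_moves", "payload": {"motion": [[[0,0,-0.3],0],[[0,0,-0.4],0],[[0,0,-0.4],0]]}}

```text
clock: 3.65
tool_pos: [0.5201, -0.0098, 0.1148]
orientation: [179.9, 0.0, 81.8]
force: [-7.2, 0.3, 10.6]
opening: 0.0005
```

Emit:
{"api": "apply_moves", "payload": {"motion": [[[0,0,1],0],[[0,0,2.2],0],[[0,0,2.8],0],[[0,0,2.8],0],[[0,0,2.8],0],[[0,0,1.8],0],[[0,0,0.8],0],[[0,0,-0.1],0],[[0,0,-0.1],0],[[0,0,-0.1],0]]}}

```text
clock: 4.65
tool_pos: [0.5209, -0.0097, 0.1138]
orientation: [179.9, 0.0, 81.8]
force: [-9.3, 2.4, 30.4]
opening: 0.0008
```

Emit:
{"api": "apply_moves", "payload": {"motion": [[[0,0,1],0],[[0,0,2.2],0],[[0,0,2.9],0],[[0,0,2.9],0],[[0,0,2.9],0]]}}

```text
clock: 5.15
tool_pos: [0.519, -0.01, 0.1395]
orientation: [-179.9, 0.0, 81.7]
force: [-0.3, -0.2, -0.5]
opening: 0.0004
```

```bash
cat > pin.py <<'E'
from h import *
import sys
n=sys.argv[1]
_,p,d=cam('scene',n); m=ctrl.camera_model('scene')
h=cv2.cvtColor(p,cv2.COLOR_BGR2HSV)
r=(cv2.inRange(h,(0,150,90),(8,255,255))|cv2.inRange(h,(174,150,90),(180,255,255)))
r[:215]=0;r[260:]=0;r[:,:295]=0;r[:,330:]=0
ys,xs=np.where(r>0);print('red',xs.min(),xs.max(),ys.min(),ys.max(),len(xs))
u=xs.mean()
for v in(ys.min(),ys.max()):
    # vertical line at pin xy: height from row
    best=min(np.arange(.05,.11,.0005),key=lambda z:abs(((lambda c:c[1]/c[2]*m['fy']+m['cy'])(np.linalg.inv(m['cam_to_world'])@np.array([.491,-.1815,z,1])))-v)); print('row',v,'z',round(best,4))
print(ctrl.get_obs()['force'])
cv2.imwrite('pics/'+n+'z.png',cv2.resize(p[140:270,220:350],None,fx=4.5,fy=4.5,interpolation=cv2.INTER_CUBIC))
E
python3 pin.py s2
```

```text
red 306 311 222 231 47
row 222 z 0.0855
row 231 z 0.0585
[-0.49455306 -0.44933569 -0.16201023]
```

View pics/s2z.png

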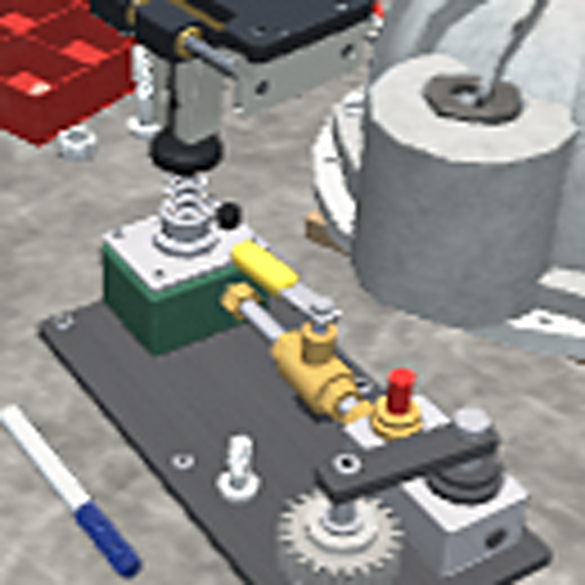

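Emit:
{"api": "apply_moves", "payload": {"motion": [[[0,0,-1],0],[[0,0,-2],0],[[0,0,-2.9],0],[[0,0,-2.9],0],[[0,0,-2.9],0],[[0,0,-1.9],0],[[0,0,-0.8],0],[[0,0,0],0],[[0,0,0],0],[[0,0,0],0]]}}

```text
clock: 6.2
tool_pos: [0.5192, -0.0099, 0.1396]
orientation: [-179.9, 0.0, 81.7]
force: [-0.3, 0.1, -0.7]
opening: 0.0003
```

```bash
python3 pin.py s3
```

```text
red 306 311 220 230 48
row 220 z 0.0915
row 230 z 0.0615
[-0.19457923 -0.57852907 -0.60957801]
```

View pics/s3z.png

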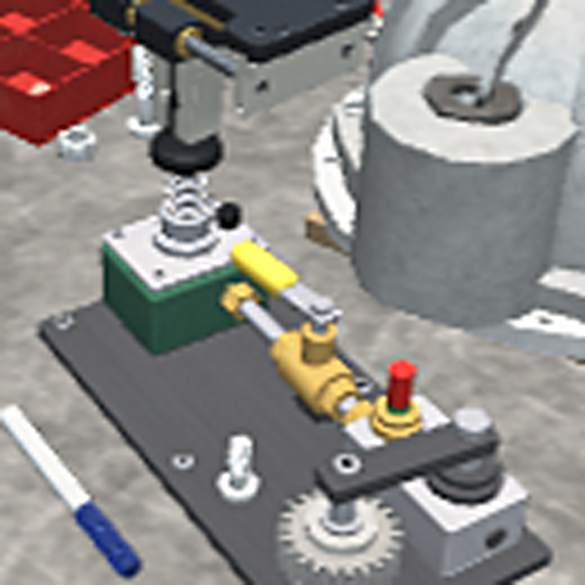

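Emit:
{"api": "apply_moves", "payload": {"motion": [[[0,0,-1],0],[[0,0,-2],0],[[0,0,-2.9],0],[[0,0,-2.9],0],[[0,0,-2.9],0],[[0,0,-1.9],0],[[0,0,-0.8],0],[[0,0,1],0],[[0,0,3],0],[[0,0,4],0]]}}

```text
clock: 7.25
tool_pos: [0.52, -0.0098, 0.1808]
orientation: [180.0, -0.0, 81.7]
force: [-0.3, 0.7, 0.2]
opening: 0.0006
```

```bash
python3 pin.py s4; python3 - <<'E'
from h import *
z=np.load('pics/top0.npz');p,d=z['p'],z['d']
m=ctrl.camera_model('top');T=np.array(m['cam_to_world'])
v,u=np.mgrid[0:384,0:512]
P=np.stack([(u-m['cx'])/m['fx']*d,(v-m['cy'])/m['fy']*d,d],-1)@T[:3,:3].T+T[:3,3]
# obstacle max heights map around region for body
for x0 in np.arange(.48,.72,.03):
    print(round(x0,2),[round(float(P[...,2][(P[...,0]>=x0)&(P[...,0]<x0+.03)&(P[...,1]>=y0)&(P[...,1]<y0+.04)].max(initial=0)),3) for y0 in np.arange(-.26,.1,.04)])
h=cv2.cvtColor(p,cv2.COLOR_BGR2HSV)
y=(cv2.inRange(h,(25,150,150),(34,255,255))>0)&(u>240)&(u<300)&(v>150)&(v<195)
ys,xs=np.where(y);w=np.array([onplane('top',a,b,.09)[:2] for a,b in zip(xs,ys)]).astype(np.float32)
print(cv2.minAreaRect(w),w.mean(0))
E
```

```text
red 306 311 220 230 47
row 220 z 0.0915
row 230 z 0.0615
[0.54061458 0.7964706  2.65572563]
0.48 [0.091, 0.09, 0.075, 0.092, 0.091, 0.134, 0.137, 0.069, 0.005]
0.51 [0.016, 0.054, 0.052, 0.087, 0.093, 0.136, 0.137, 0.063, 0.005]
0.54 [0.005, 0.005, 0.015, 0.018, 0.018, 0.08, 0.078, 0.004, 0.005]
0.57 [0.005, 0.005, 0.151, 0.152, 0.152, 0.016, 0.017, 0.004, 0.006]
0.6 [0.004, 0.036, 0.153, 0.154, 0.155, 0.147, 0.004, 0.004, 0.006]
0.63 [0.036, 0.089, 0.153, 0.172, 0.154, 0.148, 0.037, 0.005, 0.004]
0.66 [0.114, 0.16, 0.189, 0.193, 0.186, 0.172, 0.117, 0.036, 0.006]
0.69 [0.134, 0.192, 0.197, 0.207, 0.2, 0.188, 0.171, 0.061, 0.003]
((0.5114365220069885, -0.07336097955703735), (0.03843926638364792, 0.014929798431694508), 79.8824462890625) [ 0.5113075  -0.07222826]
```

View pics/s4z.png

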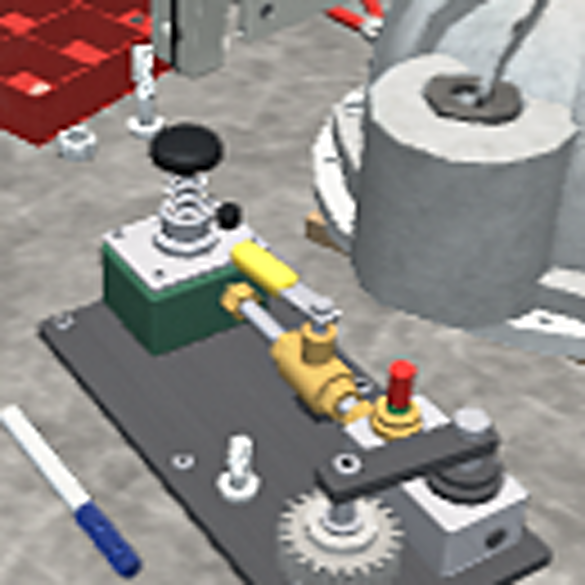

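```bash
python3 - <<'E'
from h import *
z=np.load('pics/top0.npz');p,d=z['p'],z['d']
m=ctrl.camera_model('top');T=np.array(m['cam_to_world'])
v,u=np.mgrid[0:384,0:512]
P=np.stack([(u-m['cx'])/m['fx']*d,(v-m['cy'])/m['fy']*d,d],-1)@T[:3,:3].T+T[:3,3]
k=(u>255)&(u<330)&(v>75)&(v<140)
for vv in range(92,142,2): print(vv,np.round(P[vv,270:316:9,2],3),np.round(P[vv,292,0],4))
# scene-view depth
z=np.load('pics/s1.npz');p,d=z['p'],z['d']
m=ctrl.camera_model('scene');T=np.array(m['cam_to_world'])
P=np.stack([(u-m['cx'])/m['fx']*d,(v-m['cy'])/m['fy']*d,d],-1)@T[:3,:3].T+T[:3,3]
print('scene')
for vv in range(148,214,3): print(vv,np.round(P[vv,305:340:8],3).tolist())
E
```

```text
92 [0.149 0.149 0.155 0.152 0.149 0.151] 0.6503
94 [0.152 0.151 0.127 0.152 0.146 0.15 ] 0.6481
96 [0.148 0.149 0.124 0.123 0.151 0.149] 0.6463
98 [0.151 0.15  0.12  0.118 0.151 0.149] 0.6451
100 [0.148 0.15  0.113 0.15  0.142 0.152] 0.6444
102 [0.15  0.147 0.153 0.15  0.148 0.149] 0.6434
104 [0.152 0.143 0.153 0.151 0.151 0.148] 0.6257
106 [0.151 0.149 0.152 0.152 0.147 0.15 ] 0.6228
108 [0.149 0.149 0.152 0.151 0.149 0.15 ] 0.6192
110 [0.148 0.148 0.148 0.15  0.15  0.149] 0.6152
112 [0.152 0.15  0.148 0.148 0.148 0.147] 0.6122
114 [0.146 0.149 0.15  0.15  0.148 0.146] 0.6083
116 [0.145 0.15  0.149 0.148 0.147 0.145] 0.6049
118 [0.146 0.149 0.148 0.15  0.148 0.145] 0.6012
120 [0.138 0.149 0.151 0.151 0.146 0.105] 0.5982
122 [0.124 0.15  0.15  0.149 0.148 0.035] 0.5943
124 [0.113 0.146 0.148 0.144 0.145 0.025] 0.5909
126 [0.101 0.138 0.144 0.145 0.131 0.001] 0.5873
128 [ 0.083  0.125  0.143  0.134  0.111 -0.   ] 0.5848
130 [0.07  0.109 0.129 0.118 0.088 0.   ] 0.5842
132 [0.052 0.094 0.11  0.097 0.063 0.002] 0.5847
134 [ 0.036  0.08   0.093  0.078 -0.001  0.002] 0.5848
136 [-0.     0
[... 2170 characters left out ...]
126, 0.079], [0.589, -0.144, 0.085], [0.604, -0.158, 0.084], [0.624, -0.169, 0.078]]
199 [[0.58, -0.105, 0.06], [0.584, -0.126, 0.069], [0.59, -0.145, 0.076], [0.602, -0.16, 0.076], [-0.042, -0.508, 0.62]]
202 [[0.579, -0.107, 0.052], [0.586, -0.126, 0.059], [0.591, -0.146, 0.066], [0.607, -0.159, 0.064], [0.627, -0.17, 0.058]]
205 [[0.58, -0.108, 0.042], [0.586, -0.127, 0.049], [0.593, -0.146, 0.056], [0.604, -0.162, 0.057], [0.627, -0.171, 0.049]]
208 [[0.614, -0.086, 0.0], [0.586, -0.128, 0.04], [0.593, -0.147, 0.047], [0.605, -0.163, 0.048], [0.63, -0.171, 0.038]]
211 [[0.605, -0.093, -0.001], [0.62, -0.109, -0.001], [0.592, -0.149, 0.039], [0.607, -0.163, 0.037], [0.626, -0.175, 0.033]]
```

Emit:
{"api": "apply_moves", "payload": {"motion": [[[1,-3,0],0],[[1.8,-5.8,0],0],[[1.8,-5.8,0],0],[[1.8,-5.8,-3],0],[[1.8,-5.8,-6],0],[[1.8,-5.8,-8],0],[[1.8,-5.8,-9],0],[[1.8,-5.8,-10],0],[[1.8,-5.8,-10],0],[[1.8,-5.8,-10],0]]}}

```text
clock: 8.3
tool_pos: [0.5382, -0.0677, 0.081]
orientation: [180.0, -0.0, 81.7]
force: [-0.1, 0.1, -1.1]
opening: 0.0006
```

```bash
python3 - <<'E'
from h import *
o,p,d=cam('scene','s5'); print(o['tool_pos'],o['force'],o['joint_pos'])
cv2.imwrite('pics/s5z.png',cv2.resize(p[140:270,220:350],None,fx=4.5,fy=4.5,interpolation=cv2.INTER_CUBIC))
cam('wrist','w5')
E
```

```text
[ 0.53821565 -0.0677246   0.08097942] [-0.08185688  0.10310453 -1.05870162] [ 1.35413008e+01  1.63184134e+01 -2.68511138e+01  1.31226611e-02
 -4.67981545e+01 -1.11858085e+02]
```

View pics/s5z.png

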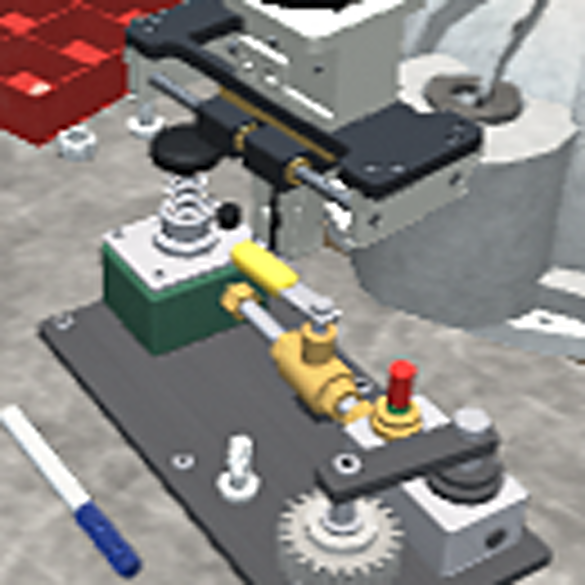

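View pics/w5.png

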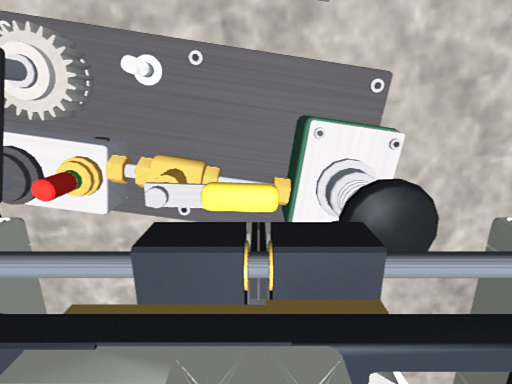

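```bash
python3 - <<'E'
import numpy as np
pv=np.array([.5036,-.1204]);r=.050;c=.018
s=np.array([.538,-.068])
for f in [81.7]+list(range(89,170,8))+[163,165,167]:
    a=np.radians(f);p=pv+r*np.array([np.cos(a),np.sin(a)])+c*np.array([np.sin(a),-np.cos(a)])
    print(f,np.round(p,4),np.round((p-s)*100,2),round(f-81.7,1))
E
```

```text
81.7 [ 0.5286 -0.0735] [-0.94 -0.55] 0.0
89 [ 0.5225 -0.0707] [-1.55 -0.27] 7.3
97 [ 0.5154 -0.0686] [-2.26 -0.06] 15.3
105 [ 0.508  -0.0674] [-3.    0.06] 23.3
113 [ 0.5006 -0.0673] [-3.74  0.07] 31.3
121 [ 0.4933 -0.0683] [-4.47 -0.03] 39.3
129 [ 0.4861 -0.0702] [-5.19 -0.22] 47.3
137 [ 0.4793 -0.0731] [-5.87 -0.51] 55.3
145 [ 0.473 -0.077] [-6.5 -0.9] 63.3
153 [ 0.4672 -0.0817] [-7.08 -1.37] 71.3
161 [ 0.4622 -0.0871] [-7.58 -1.91] 79.3
169 [ 0.458  -0.0932] [-8.   -2.52] 87.3
163 [ 0.461  -0.0886] [-7.7  -2.06] 81.3
165 [ 0.46   -0.0901] [-7.8  -2.21] 83.3
167 [ 0.4589 -0.0916] [-7.91 -2.36] 85.3
```

Emit:
{"api": "apply_moves", "payload": {"motion": [[[-0.4,-0.3,-0.3],0],[[-0.9,-0.5,-0.3],0],[[-1.3,-0.4,-0.3],4],[[-1.6,-0.3,-0.3],7.3],[[-2.3,-0.1,-0.3],15.3],[[-2.3,-0.1,-0.3],15.3]]}}

```text
clock: 9.0
tool_pos: [0.515, -0.0685, 0.0782]
orientation: [179.9, -0.0, 97.1]
force: [1.5, 2.1, -0.4]
opening: 0.0007
```

```bash
python3 - <<'E'
from h import *
o,p,d=cam('scene','s6'); print(o['tool_pos'],o['force'])
cv2.imwrite('pics/s6z.png',cv2.resize(p[140:270,220:350],None,fx=4.5,fy=4.5,interpolation=cv2.INTER_CUBIC))
E
```

```text
[ 0.51501615 -0.06850688  0.07817593] [ 1.53860678  2.14069746 -0.36686914]
```

View pics/s6z.png

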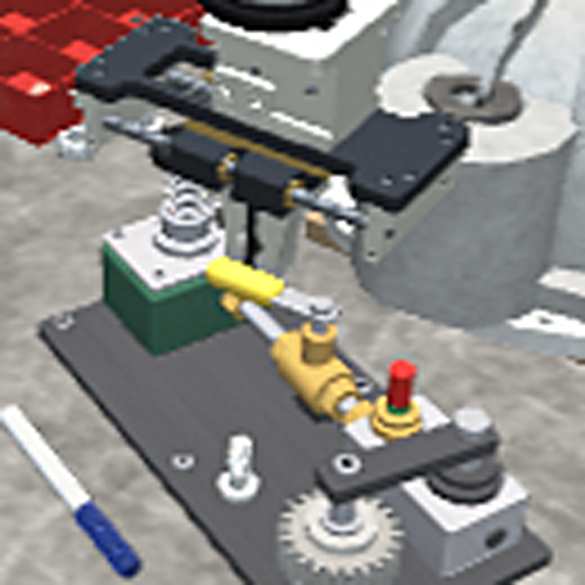

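Emit:
{"api": "apply_moves", "payload": {"motion": [[[-0.7,0.15,0],8],[[-1.45,0.15,0],16],[[-2.2,0.05,0],24],[[-2.9,-0.15,0],32],[[-3.6,-0.4,0],40],[[-4.2,-0.8,0],48],[[-4.8,-1.3,0],56],[[-5.1,-1.6,0],60],[[-5.1,-1.6,0],60]]}}

```text
clock: 9.95
tool_pos: [0.464, -0.0851, 0.078]
orientation: [180.0, 0.0, 156.8]
force: [0.3, 1.3, 0.8]
opening: 0.0003
```

```bash
python3 - <<'E'
from h import *
o,p,d=cam('scene','s7'); print(o['tool_pos'],o['force'])
cv2.imwrite('pics/s7z.png',cv2.resize(p[140:270,220:350],None,fx=4.5,fy=4.5,interpolation=cv2.INTER_CUBIC))
E
```

```text
[ 0.46404292 -0.08509937  0.07797216] [0.33254762 1.29919897 0.83503401]
```

View pics/s7z.png

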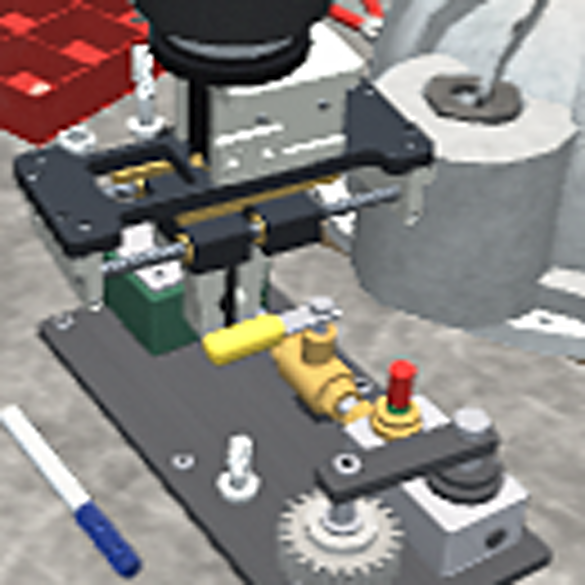

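Lever nearly square; finish to its stop.

Emit:
{"api": "apply_moves", "payload": {"motion": [[[-0.2,-0.3,0],4],[[-0.3,-0.5,0],6],[[-0.35,-0.7,0],6.5],[[-0.35,-0.7,0],6.5]]}}

```text
clock: 10.4
tool_pos: [0.4616, -0.0882, 0.0778]
orientation: [179.7, 0.1, 163.2]
force: [-3.2, 28.8, 6.3]
opening: 0.0005
```

Emit:
{"api": "apply_moves", "payload": {"motion": [[[0.2,0.8,0],0],[[0.4,1.4,0],0],[[0.4,1.5,2],0],[[0.4,1.5,6],0],[[0.4,1.5,11],0],[[0.4,1.5,16],0],[[0.4,5,17],0],[[0.4,10,17],0],[[0.4,15,17],0],[[0.4,20,17],0]]}}

```text
clock: 11.4
tool_pos: [0.4637, 0.1093, 0.2477]
orientation: [-180.0, 0.0, 163.3]
force: [2.1, -0.1, -0.0]
opening: 0.0007
```

Emit:
{"api": "apply_moves", "payload": {"motion": [[[0,5,0],0],[[0,10,0],0],[[0,15,0],0],[[0,15,0],0]]}}

```text
clock: 11.8
tool_pos: [0.4642, 0.2624, 0.2465]
orientation: [-179.9, -0.0, 163.5]
force: [0.4, -0.6, -0.7]
opening: 0.0004
```

```bash
python3 pin.py s8; python3 - <<'E'
from h import *
o,p,d=cam('top','t8'); print(o['tool_pos'],o['force'])
cv2.imwrite('pics/t8z.png',cv2.resize(p[110:290,190:390],None,fx=3,fy=3,interpolation=cv2.INTER_CUBIC))
v,u=np.mgrid[0:384,0:512]
m=ctrl.camera_model('top');T=np.array(m['cam_to_world'])
P=np.stack([(u-m['cx'])/m['fx']*d,(v-m['cy'])/m['fy']*d,d],-1)@T[:3,:3].T+T[:3,3]
print('plunger',P[156:168,229:241].reshape(-1,3).mean(0),'pin z',P[176:190,315:330,2].max())
h=cv2.cvtColor(p,cv2.COLOR_BGR2HSV)
y=(cv2.inRange(h,(25,150,150),(34,255,255))>0)&(u>240)&(u<310)&(v>150)&(v<220)
ys,xs=np.where(y);w=np.array([onplane('top',a,b,.09)[:2] for a,b in zip(xs,ys)]).astype(np.float32)
r=cv2.minAreaRect(w);c=w.mean(0);print(r,np.degrees(np.arctan2(c[1]+.1204,c[0]-.5036))-73.8)
E
```

```text
red 306 311 220 230 47
row 220 z 0.0915
row 230 z 0.0615
[-0.15200035 -0.60967583  0.11140278]
[0.46380253 0.26015272 0.24640199] [-0.15200035 -0.60967583  0.11140278]
plunger [ 0.51978613 -0.01133911  0.14490486] pin z 0.09151509086577758
((0.45756638050079346, -0.1068715900182724), (0.014340789057314396, 0.0379098504781723), 74.01940155029297) 90.92767
```

View pics/t8z.png

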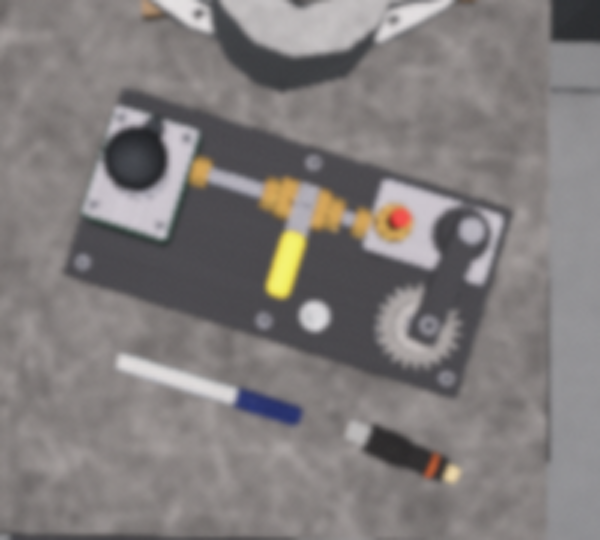

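View pics/s8z.png

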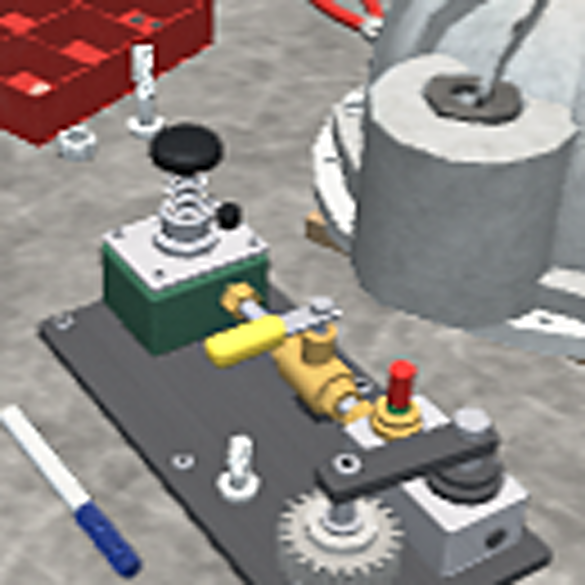

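```bash
python3 -c "
from h import *
d=np.load('pics/t8.npz')['d']
print(np.median([unproj('top',u,v,d[v,u])[2] for u in range(230,240) for v in range(157,167) if d[v,u]>0]))
print(ctrl.close_job())"
```

```text
0.13350277064521016
the job is handed in; nothing more can be done
None
```

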